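# Show the blind hole of a spacer to the bench lamp

### The job

Switch on the inspection lamp: press the button on its base fully down and let it come back up. Then pick up the square aluminium spacer from the plywood board, find which of its ends has the blind hole, and finish by holding the spacer still in the gripper in the lamp's beam, clear of everything, with the hole pointing straight up so that the bottom of the hole can be checked. Keep holding it at the end, and leave the other things on the bench where they are.

Things in the scene. Friction and masses are not known exactly. Their poses are not given: they have to be found in the camera images.
- spacer_centre (a point): centre of the spacer: square bar of bare aluminium, 40 x 40 x 70 mm, about 0.3 kg, lying on the board (this point starts 38 mm above the bench). One end has a blind hole 22 mm across, 35 mm deep, with a dark steel liner; the other is plain. From above both look alike; the hole may face any way. x axis: along the length, out of the end with the hole; y, z: square to the long sides, z up as it lies
- spacer_hole (a point): centre of the mouth of the blind hole, in the end face of the spacer, 35 mm from its centre along x; same axes as spacer_centre, x pointing out of the hole
- light_spot (a point): the point of the lamp's beam where work is held: on the axis of the lamp head, 210 mm out from its white face, 188 mm above the bench. The head, 68 mm across, hangs 340 to 430 mm above the bench, beyond this point and to its left as seen from the robot, so come to it from the robot's side
- lamp: grey bench lamp, fixed: flat base 210 (x) x 140 (y) x 26 mm; from its far end (x = 85 to 112 mm) a dark 12 mm thick gooseneck rises to 425 mm above the bench and bends over to -y; the face of the head is at (90, -150, 360) mm and looks down, towards -x and -y. Origin at the centre of the base's underside, z up
- switch_top (a point): centre of the top of the lamp's round push button (30 mm across, in a black collar 46 mm across whose top is 38 mm above the bench), near the robot's end of the lamp base, 65 mm from the base's centre; 48 mm above the bench while up; pressed straight down
- switch (a joint): travel of the push button in m: 0 up, 0.006 fully down; a spring brings it back; it begins to move at about 1.5 N and is fully down at about 5 N
- board: plywood work board fixed to the bench, 300 x 300 mm, 18 mm thick, on which the spacer, the spanner and the collar lie; origin at the centre of its underside, z up
- wrench: bystander: steel open-ended spanner, about 180 mm long, lying flat on the plywood board beside the spacer; origin at its underside
- collar: bystander: low steel ring (shaft collar), 40 mm across, 21 mm bore right through, 16 mm high, lying flat on the plywood board; origin at its underside
- screwdriver: bystander: screwdriver lying on the bench; origin at its underside
- tape: bystander: black and grey tape measure, about 75 x 38 x 65 mm, standing on the bench; origin at its underside
- spray: bystander: grey spray can, 66 mm across, 190 mm tall, standing far on the bench; origin at its underside
- jar: bystander: glass screw jar with steel lid, 72 mm across, 85 mm tall, standing on the bench; origin at its underside
- offcut: bystander: plain wooden offcut, 90 x 45 x 38 mm, lying on the bench; origin at its underside
Mind the look-alikes: they are no part of the job. Of the things shaped like the part that bears spacer_centre, the aluminium one is meant.

How it is judged:
By the outcome, as a careful person would: the job done as asked, in the order asked, and still so for the second after the job is handed in, while the arm keeps its last pose, push and grip.
It also fails if it takes over 64 s, if anything falls off the work surface, if the arm or the gripper's body presses on something with over 40 N, if the wrist force passes 120 N, or if a joint passes its speed limit or range.

### The arm

A 6-joint arm with a two-finger parallel gripper is mounted at the origin on the work surface. World frame = base frame: x ahead of the robot, y to its left, z up, the work surface at z = 0. Lengths are in mm, angles in rad, forces in N, time in s.
With the tool pointing down it reaches from about 300 to 775 mm from the base axis. Payload 14.6 kg.
Tool frame: the origin (TCP) lies at the very end of the fingers, on their centre line; the grasp point (between the pads) lies 19 mm behind it (manip.grip_point_offset is the distance from the TCP to the grasp point, in mm); z points along the fingers, y is the line along which they close (so a half turn about z gives the same grasp; the last joint's range is limited). The gripper opens to 94 mm and grips with 3 to 60 N. Pads are 16 mm wide; open, the fingers measure 119 mm over their backs; the gripper's body (75 mm by 177 mm) begins 78 mm behind the grasp point.
Start: joints at [1.085, 0.3, 1.521, -0, 1.321, -0.067], TCP at [223.662, 502.459, 205.446] pointing down, gripper open.
Joint ranges: [-3.03, 3.03], [-0.79, 2.21], [0.23, 2.52], [-1.04, 4.18], [0, 3.07], [-2.55, 2.55]. Speed limits (rad/s): [2.22, 2.22, 2.57, 3.14, 3.14, 3.14].

### API

Orientations are given as [roll, pitch, yaw] about the fixed x, y, z axes, in that order (R = Rz(yaw) Ry(pitch) Rx(roll)).
In Python, from cell import telemetry, eyes, manip gives the robot as it stands.
- The arm moves only by the tool play_rows, never from a script. Its arguments are lists of equal length, an entry for each row: "translation": the shift along the world's x, y, z in m, a list of three; "yaw": the turn about the world's z in rad. A call has 1 to 12 rows; each row is the pose to reach, as a shift and turn from the pose commanded when the call began; what a row does not reach only later rows make up. A row lasts 1/8 s, in which the tool goes at most 62.5 mm and 10.7 degrees, less where a joint would pass 70% of its speed; a pose out of reach is approached as far as the arm can. A call with a gripper value outside its range is refused whole. "hand" is the opening, from 0 (shut) to 1 (fully open), set as the call begins (left out, the last holds). The fingers move at their own pace and stop on an object; "force" is the grip in N (left out, the last holds). Time passes only in rows, so rows that repeat a pose let the fingers close. It gives the time, the measured TCP pose, the force, the opening and the grip force at its end, in the units of the state.
- telemetry.read_state(): the state, without advancing time (a new reading comes with each control period).
- eyes.camera(name): name is "scene" or "top" or "wrist"; returns a dict with "pixels" (480x640x3 uint8, red, green, blue), "fx", "fy", "cx", "cy" (pixels), "dist_coeffs" ([k1, k2, p1, p2, k3] as OpenCV has them; the pictures are not rectified), "cam_to_world" (4x4, takes a point from camera to world coordinates); the wrist camera has in their place "T_tool_cam" (4x4, takes a point from camera to tool coordinates, whose origin is the TCP and whose axes are the flange's). Camera axes: x right, y up, looking along -z (the intrinsics and any distortion apply to the point x, -y, -z); pixel columns grow to the right and rows downward; lengths in mm; the calibration is good to about 2 mm. A picture is of the moment at which its call begins: read the wrist's pose just before it. There is no depth.
- manip.sign_off(): hands the job in; it is judged then, once.
The state is a dict: "clock": time; "joints": joint angles; "qd": joint speeds; "effort": joint torques, N m; "eef_pos": TCP position; "eef_rot": TCP orientation; "wrist_force": force on the tool from outside, world axes, zero at the start; "moment": the same for the moment, N m; "finger_gap": finger opening in mm; "finger_force": force on a finger pad.
Only numpy, scipy, OpenCV 4.12 (cv2) and the standard library are available. Lean on these libraries where they do the work, as an engineer would, in place of code of your own. Each camera call takes 0.05 s, during which the arm holds its last target. There are 200 camera calls.

## Working session

There is one attempt and no reset: what is moved stays moved. The work goes in short steps, Python scripts to look and compute and a tool call to move; the robot and the scene stay as the last step left them, time stands still between calls to the robot, and variables do not carry over. Pictures are saved under pics/ and viewed, at most 10 in all, crops included, and the job is handed in when it is done.

Besides the shell and the picture viewer there is one more tool, called after "Call:" by a JSON object that holds its "method" and its "body". play_rows: Moves the arm, as the interface text tells. Its arguments: {"type":"object","properties":{"translation":{"type":"array","items":{"type":"array","items":{"type":"number"}}},"yaw":{"type":"array","items":{"type":"number"}},"hand":{"type":"number"},"force":{"type":"number"}},"required":["translation","yaw"]}

```bash
ls; mkdir -p pics
cat > h.py <<'E'
import numpy as np, cv2
from cell import telemetry, eyes, manip
from scipy.spatial.transform import Rotation as R
def cam(n):
    s=telemetry.read_state(); c=eyes.camera(n)
    if n=='wrist':
        T=np.eye(4); T[:3,:3]=R.from_euler('xyz',s['eef_rot']).as_matrix(); T[:3,3]=s['eef_pos']
        c['cam_to_world']=T@np.array(c['T_tool_cam'])
    c['K']=np.array([[c['fx'],0,c['cx']],[0,c['fy'],c['cy']],[0,0,1.]]); c['T']=np.array(c['cam_to_world']); c['d']=np.array(c['dist_coeffs'],float)
    return c
def save(c,f): cv2.imwrite('pics/'+f,c['pixels'][:,:,::-1])
def ray(c,uv):
    p=cv2.undistortPoints(np.array(uv,float).reshape(-1,1,2),c['K'],c['d']).reshape(-1,2)
    d=np.c_[p[:,0],-p[:,1],-np.ones(len(p))]@c['T'][:3,:3].T
    return c['T'][:3,3],d
def onz(c,uv,z):
    o,d=ray(c,uv); return o+d*((z-o[2])/d[:,2])[:,None]
def proj(c,P):
    q=(np.atleast_2d(P)-c['T'][:3,3])@c['T'][:3,:3]
    return cv2.projectPoints(q*[1,-1,-1],np.zeros(3),np.zeros(3),c['K'],c['d'])[0].reshape(-1,2)
E
python3 - <<'E'
from h import *
for n in('scene','top'):
    c=cam(n); save(c,n+'.png'); print(n,c['T'][:3,3].round(),c['T'][:3,2].round(2),c['fx'])
s=telemetry.read_state(); print(s['eef_rot'],s['finger_gap'],s['clock'])
E
```

```text
pics
scene [1252.  -74.  990.] [0.65 0.   0.76] 486.05852346643115
top [ 308.  -70. 1385.] [-0.17 -0.01  0.99] 552.330415330641
[-3.14053556e+00 -7.40945317e-05  2.72276967e+00] 94.0412071636731 0.1
```

View pics/scene.png

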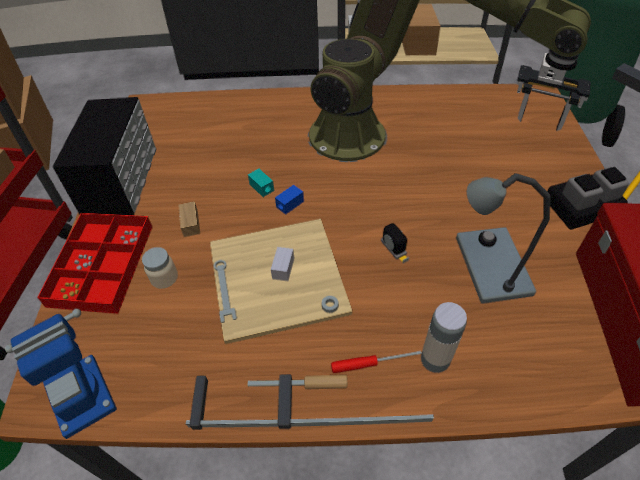

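View pics/top.png

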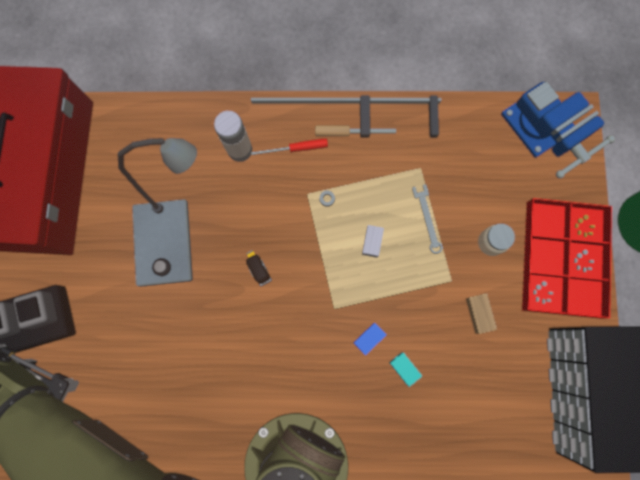

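Run:
```python
from h import *
c=cam('top'); I=c['pixels']; hsv=cv2.cvtColor(I,cv2.COLOR_RGB2HSV)
# spacer: low saturation in board region
m=(hsv[:,:,1]<50).astype(np.uint8); 
roi=np.zeros_like(m); roi[215:268,350:395]=1
k=cv2.findContours(m*roi,0,2)[0]; k=max(k,key=cv2.contourArea); r=cv2.minAreaRect(k); print(r); b=cv2.boxPoints(r); print(onz(c,b,58).round(),'ctr',onz(c,[r[0]],58).round())
hue=I.astype(int); m=((hue[:,:,2]>=hue[:,:,0])&(hue[:,:,0]>60)&(hue[:,:,0]<150)).astype(np.uint8); roi[:]=0; roi[190:295,125:198]=1
k=cv2.findContours(m*roi,0,2)[0]; k=max(k,key=cv2.contourArea); r=cv2.minAreaRect(k); print(r); b=cv2.boxPoints(r); print(onz(c,b,26).round(),onz(c,[r[0]],26))
print('btn',onz(c,[[161,267]],48).round(), 'collar',onz(c,[[328,199]],34).round(),'tape',onz(c,[[258,265]],60).round())
g=cam('scene')
p=I[225:260,350:395]; q=g['pixels'][235:295,255:310]
cv2.imwrite('pics/z.png',np.hstack([cv2.resize(x[:,:,::-1],(400,400),interpolation=2) for x in(p,q)]))
```

```text
((372.7943420410156, 240.43017578125), (17.691699981689453, 30.407608032226562), 10.619654655456543)
[[ 502. -156.   58.]
 [ 575. -170.   58.]
 [ 567. -212.   58.]
 [ 494. -198.   58.]] ctr [[ 534. -184.   58.]]
((161.20468139648438, 242.42230224609375), (81.02508544921875, 54.11330032348633), 86.3086166381836)
[[633. 425.  26.]
 [642. 287.  26.]
 [437. 265.  26.]
 [428. 399.  26.]] [[533.73342265 343.41886189  26.        ]]
btn [[469. 334.  48.]] collar [[644. -75.  34.]] tape [[473.  94.  60.]]
```

View pics/z.png

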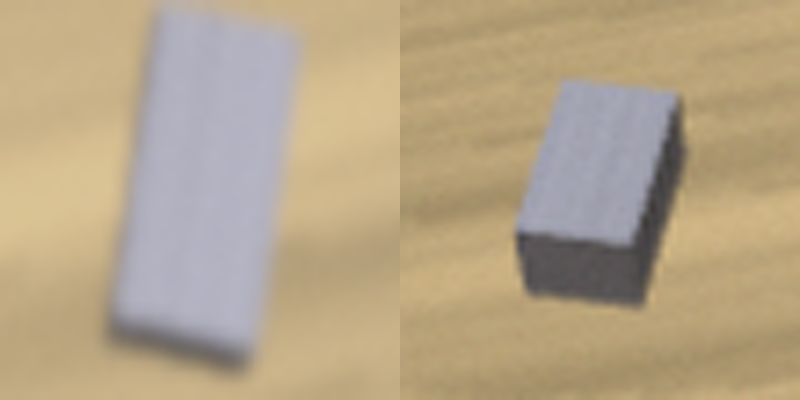

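Call:
{"method": "play_rows", "body": {"translation": [[0.05, -0.035, 0], [0.1, -0.07, 0], [0.15, -0.1, 0], [0.2, -0.135, -0.03], [0.245, -0.166, -0.08], [0.245, -0.166, -0.12], [0.245, -0.166, -0.13], [0.245, -0.166, -0.13], [0.245, -0.166, -0.13]], "yaw": [0, 0, 0, 0, 0, 0, 0, 0, 0], "hand": 0, "force": 20}}

```text
clock: 1.32
eef_pos: [468.9, 337.6, 77.6]
eef_rot: [3.139, 0.002, 2.724]
wrist_force: [1.2, -0.3, 0.7]
finger_gap: 7.3
finger_force: 0.0
```

Call:
{"method": "play_rows", "body": {"translation": [[0, 0, -0.015], [0, 0, -0.026], [0, 0, -0.03], [0, 0, -0.033], [0, 0, -0.035], [0, 0, -0.036], [0, 0, -0.036], [0, 0, -0.036]], "yaw": [0, 0, 0, 0, 0, 0, 0, 0]}}

```text
clock: 2.33
eef_pos: [468.6, 336.6, 41.8]
eef_rot: [3.141, 0.0, 2.723]
wrist_force: [-14.4, -7.8, 29.1]
finger_gap: 0.5
finger_force: 14.6
```

Call:
{"method": "play_rows", "body": {"translation": [[0, 0, 0.03], [0, 0, 0.06], [-0.05, 0, 0.1], [-0.1, 0.0, 0.15], [-0.15, 0, 0.17], [-0.15, 0, 0.17]], "yaw": [0, 0, 0, 0, 0, 0], "hand": 1}}

```text
clock: 3.08
eef_pos: [317.2, 337.1, 211.9]
eef_rot: [3.137, 0.002, 2.725]
wrist_force: [0.7, -0.2, 0.3]
finger_gap: 57.2
finger_force: 0.0
```

Run:
```python
from h import *
ims=[]
for n in('scene','top'):
    c=cam(n); save(c,n+'2.png'); a=cv2.imread(f'pics/{n}.png').astype(int); b=c['pixels'][:,:,::-1].astype(int)
    d=(b-a).sum(2).clip(0,None).astype(float); d=cv2.GaussianBlur(d,(0,0),2); print(n,d.max(),np.unravel_index(d.argmax(),d.shape))
    ims.append(c['pixels'][:,:,::-1][100:340])
cv2.imwrite('pics/lit.png',np.vstack(ims))
```

```text
scene 409.58597671890595 (np.int64(29), np.int64(355))
top 195.88801960883518 (np.int64(388), np.int64(42))
```

View pics/lit.png

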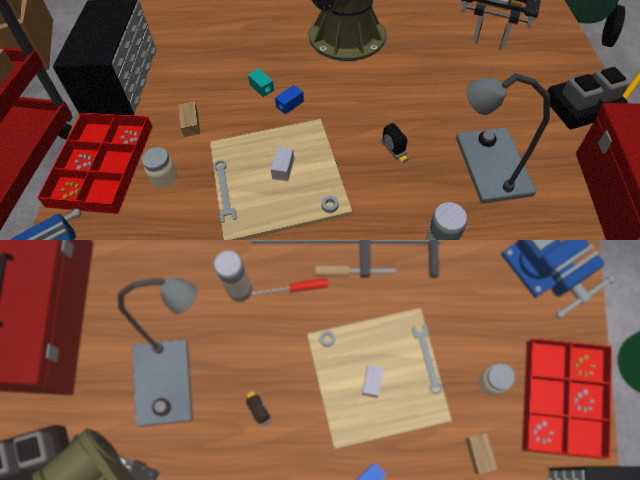

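Run:
```python
from h import *
for n,bx in(('scene',(150,330,330,480)),('top',(90,300,195,320))):
    a=cv2.imread(f'pics/{n}.png').astype(float).sum(2); b=cv2.imread(f'pics/{n}2.png').astype(float).sum(2)
    d=cv2.GaussianBlur(b-a,(0,0),3); y0,y1,x0,x1=bx; print(n); print(d[y0:y1:12,x0:x1:12].round().astype(int))
    c=cam(n); F=np.array([637,201,360.]); print('face',proj(c,F).round(1))
    for az in (200,215,225,235,250):
        t=np.radians(az); dd=np.array([np.cos(t)*120,np.sin(t)*120,-172])/210
        print(az,proj(c,[F-dd*80,F+dd*210]).round(1).tolist(),(F+dd*210).round())
cs=cam('scene')['pixels'][160:230,450:560];ct=cam('top')['pixels'][120:190,110:220]
cv2.imwrite('pics/head.png',np.hstack([cv2.resize(x[:,:,::-1],(400,255),interpolation=2) for x in(cs,ct)]))
```

```text
scene
[[2 1 1 2 3 3 2 4 4 4 3 2 4]
 [3 3 2 2 3 2 4 3 2 1 2 2 3]
 [3 3 3 3 2 3 3 1 3 2 2 1 3]
 [3 2 3 4 2 3 3 3 3 3 3 3 2]
 [2 4 2 3 2 3 3 4 2 3 2 2 3]
 [2 3 3 2 3 2 3 3 3 3 3 3 4]
 [3 2 1 3 3 3 3 3 2 3 3 3 4]
 [4 2 3 4 3 1 3 3 3 3 4 3 3]
 [3 3 3 2 3 2 0 3 3 3 3 3 3]
 [4 3 3 3 3 3 4 2 2 3 3 3 4]
 [5 4 4 3 3 3 2 3 3 3 3 3 3]
 [4 4 4 3 2 4 3 3 3 2 2 1 3]
 [5 6 3 3 3 3 4 3 3 3 4 3 3]
 [4 4 3 3 3 3 4 2 2 5 5 3 2]
 [3 2 3 2 3 2 2 3 3 5 6 5 2]]
face [[476.6 195.6]]
200 [[499.6, 186.1], [431.3, 214.4]] [524. 160. 188.]
215 [[504.8, 183.7], [419.9, 219.5]] [539. 132. 188.]
225 [[507.5, 181.5], [413.6, 224.3]] [552. 116. 188.]
235 [[509.5, 179.0], [408.5, 230.0]] [568. 103. 188.]
250 [[511.0, 174.7], [403.4, 240.0]] [596.  88. 188.]
top
[[5 5 5 5 5 6 5 5 6 6 6]
 [5 5 5 5 5 6 5 5 5 5 4]
 [5 5 7 8 5 6 6 5 5 5 5]
 [5 5 8 8 5 5 5 5 5 5 5]
 [5 5 5 4 4 5 5 5 5 5 4]
 [5 5 5 4 4 6 5 6 5 4 5]
 [5 5 5 5 4 5 5 5 6 5 5]
 [5 4 5 5 5 5 5 5 5 5 5]
 [5 5 5 5 5 5 4 5 5 5 5]
 [5 5 5 5 5 5 5 5 5 5 8]
 [5 5 5 5 5 5 5 5 5 5 8]
 [4 5 5 5 5 5 5 5 5 5 7]
 [4 4 5 5 5 5 5 5 5 6 6]
 [5 5 5 5 4 5 5 5 5 5 5]
 [5 5 5 5 5 3 5 5 5 5 5]
 [5 5 5 5 5 3 4 5 5 5 6]
 [5 5 5 5 5 4 4 5 5 5 6]
 [5 5 5 5 5 6 5 6 5 5 5]]
face [[186.4 161.7]]
200 [[170.2, 128.3], [221.9, 234.8]] [524. 160. 188.]
215 [[164.4, 131.2], [234.6, 228.3]] [539. 132. 188.]
225 [[160.9, 133.8], [242.0, 222.4]] [552. 116. 188.]
235 [[158.0, 137.0], [248.3, 215.3]] [568. 103. 188.]
250 [[154.7, 142.5], [255.1, 203.1]] [596.  88. 188.]
```

View pics/head.png

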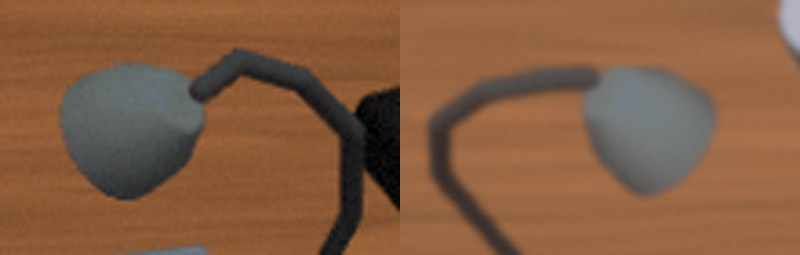

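Run:
```python
from h import *
from scipy.optimize import least_squares
data=[]
for n,(x0,y0,x1,y1),hp,arc in(('scene',(455,160,510,222),(485,196),[(62,95),(130,199)]),('top',(150,130,215,182),(182,154),[(715,100),(635,192)])):
    c=cam(n); I=c['pixels'].astype(int)
    m=((I[:,:,2]>I[:,:,0]-8)&(I[:,:,2]>60)).astype(np.uint8); r=np.zeros_like(m); r[y0:y1,x0:x1]=1
    m=cv2.morphologyEx(m*r,cv2.MORPH_OPEN,np.ones((9,9),np.uint8))
    k=max(cv2.findContours(m,0,1)[0],key=cv2.contourArea).reshape(-1,2).astype(float)
    cen=k.mean(0); k+= .4*(k-cen)/np.linalg.norm(k-cen,axis=1)[:,None]
    off=(450,160) if n=='scene' else (0,120)
    A=np.array([[ (u if n=='scene' else u-400)*110/400+(450 if n=='scene' else 110), v*70/255+(160 if n=='scene' else 120)] for u,v in arc])
    i=[np.linalg.norm(k-a,axis=1).argmin() for a in A]; 
    a,b=sorted(i); s1=k[a:b+1]; s2=np.r_[k[b:],k[:a+1]]
    s=s1 if len(s1)<len(s2) else s2   # shorter arc
    print(n,len(k),len(s),k.min(0),k.max(0),s[[0,-1]].round(1).tolist(),s.mean(0))
    data.append((c,s))
F0=np.array([637,201,360.])
def res(p,full=True):
    t=p[0];d=np.array([np.cos(t)*120,np.sin(t)*120,-172])/210;F=F0+p[1:]
    out=[(p[1:])/3]
    for c,s in data:
        o,r=ray(c,s); P=o+r*(((F-o)@d)/(r@d))[:,None]; out.append((np.linalg.norm(P-F,axis=1)-34)/3)
    return np.concatenate(out)
for st in(200,225,250):
    f=least_squares(res,[np.radians(st),0,0,0],loss='soft_l1'); t=f.x[0]; print(np.degrees(t)%360,f.x[1:].round(1),f.cost, (F0+f.x[1:]+[np.cos(t)*120,np.sin(t)*120,-172]).round())
```

```text
scene 101 34 [467.60009989 177.60002741] [503.39991426 207.39997351] [[467.6, 185.9], [485.0, 207.4]] [472.45641192 200.39528018]
top 93 32 [161.60034385 139.60009065] [194.3999043  170.39993707] [[174.9, 170.4], [194.4, 147.9]] [188.09683861 162.23493082]
203.2651742374476 [ 0.8 11.  10.3] 25.742925359698766 [528. 165. 198.]
203.26522411201196 [ 0.8 11.  10.3] 25.74292535894512 [528. 165. 198.]
203.26520515002352 [ 0.8 11.  10.3] 25.742925359152785 [528. 165. 198.]
```

Run:
```python
from h import *
from scipy.optimize import least_squares
data=[]
for n,(x0,y0,x1,y1),arc in(('scene',(455,165,507,222),[(64,95),(128,199)]),('top',(150,130,215,185),[(715,100),(640,193)])):
    c=cam(n); I=c['pixels'].astype(int)
    m=(I[:,:,2]>I[:,:,0]-10).astype(np.uint8); r=np.zeros_like(m); r[y0:y1,x0:x1]=1
    m=cv2.morphologyEx(m*r,cv2.MORPH_OPEN,cv2.getStructuringElement(2,(11,11)))
    k=max(cv2.findContours(m,0,1)[0],key=cv2.contourArea).reshape(-1,2).astype(float)
    cen=k.mean(0); k+= .5*(k-cen)/np.linalg.norm(k-cen,axis=1)[:,None]
    A=np.array([[(u if n=='scene' else u-400)*110/400+(450 if n=='scene' else 110), v*70/255+(160 if n=='scene' else 120)] for u,v in arc])
    a,b=sorted(np.linalg.norm(k-q,axis=1).argmin() for q in A); s1=k[a:b+1]; s2=np.r_[k[b:],k[:a+1]]
    s=s1 if len(s1)<len(s2) else s2
    print(n,len(k),len(s),k.min(0).round(),k.max(0).round(),s[[0,-1]].round(1).tolist(),s.mean(0).round())
    data.append((c,s))
F0=np.array([637,201,360.])
def res(p,raw=False):
    t=p[0];d=np.array([np.cos(t)*120,np.sin(t)*120,-172])/210;F=F0+p[1:]
    out=[] if raw else [p[1:]]
    for c,s in data:
        o,r=ray(c,s); P=o+r*(((F-o)@d)/(r@d))[:,None]; out.append((np.linalg.norm(P-F,axis=1)-34)/(1 if raw else 3))
    return np.concatenate(out)
for st in(210,250):
    f=least_squares(res,[np.radians(st),0,0,0],loss='soft_l1'); t=f.x[0]; print(np.degrees(t)%360,f.x[1:].round(1),f.cost, (F0+f.x[1:]+[np.cos(t)*120,np.sin(t)*120,-172]).round())
    print(res(f.x,True).round()[::3])
```

```text
scene 103 34 [468. 178.] [504. 214.] [[467.5, 185.8], [485.0, 214.5]] [472. 202.]
top 91 31 [162. 139.] [195. 171.] [[176.0, 171.5], [194.5, 147.8]] [189. 162.]
220.63045873366306 [ 4.  10.2  1.4] 19.258519331908328 [550. 133. 189.]
[ 3.  1.  0.  0.  2.  2.  0.  0. -0. -0. -1. -0. -2. -1.  0.  1. -0. -1.
 -4. -4. -2. -1.]
220.63031982290707 [ 4.  10.2  1.4] 19.25851933242002 [550. 133. 189.]
[ 3.  1.  0.  0.  2.  2.  0.  0. -0. -0. -1. -0. -2. -1.  0.  1. -0. -1.
 -4. -4. -2. -1.]
```

Call:
{"method": "play_rows", "body": {"translation": [[0.015, -0.05, 0], [0.03, -0.1, 0], [0.045, -0.15, 0], [0.06, -0.2, 0], [0.075, -0.255, 0], [0.09, -0.305, 0], [0.105, -0.36, 0], [0.12, -0.41, 0], [0.135, -0.46, 0], [0.15, -0.51, 0], [0.15, -0.51, 0], [0.15, -0.51, 0]], "yaw": [0.02, 0.04, 0.06, 0.08, 0.1, 0.12, 0.15, 0.17, 0.19, 0.227, 0.227, 0.227], "hand": 1}}

```text
clock: 5.08
eef_pos: [468.4, -173.2, 209.1]
eef_rot: [3.141, -0.001, 2.949]
wrist_force: [-0.3, -0.5, -0.1]
finger_gap: 94.0
finger_force: 0.0
```

Run:
```python
from h import *
c=cam('wrist'); save(c,'w1.png'); s=telemetry.read_state(); print(s['eef_pos'],s['eef_rot'],s['joints']); print(np.array(c['T_tool_cam']).round(2)); print(c['T'][:3,3])
print(proj(c,[[535,-184,58],[500,-178,38]]))
```

```text
[ 468.47605023 -172.77380425  209.34998065] [ 3.14140573e+00 -3.34471618e-04  2.95004829e+00] [-4.26745595e-01  1.83742440e-01  1.65585012e+00  1.07690744e-04
  1.30236892e+00 -1.80602611e+00]
[[   0.      0.96    0.27   77.94]
 [   1.     -0.      0.     -0.32]
 [   0.      0.27   -0.96 -179.74]
 [   0.      0.      0.      1.  ]]
[ 391.98276594 -158.67890731  388.90722679]
[[319.32164647 290.55966896]
 [318.4755511  249.38282957]]
```

View pics/w1.png

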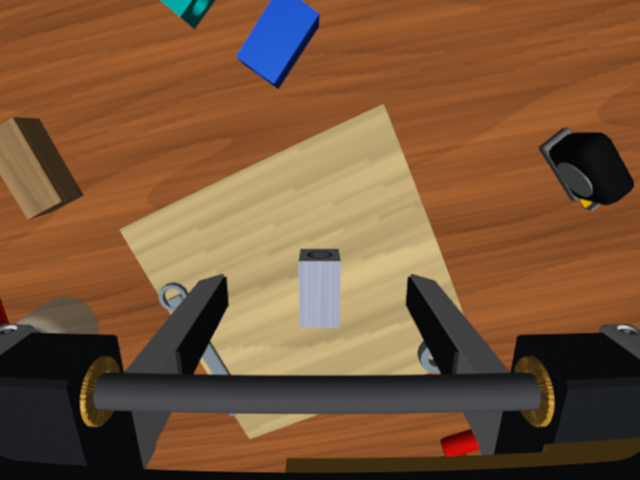

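Run:
```python
from h import *
c=cam('wrist'); I=c['pixels']; hsv=cv2.cvtColor(I,cv2.COLOR_RGB2HSV)
m=((hsv[:,:,1]<70)&(hsv[:,:,2]>120)).astype(np.uint8); r=np.zeros_like(m); r[245:345,285:360]=1
k=max(cv2.findContours(m*r,0,2)[0],key=cv2.contourArea); b=cv2.boxPoints(cv2.minAreaRect(k)); b=b+0.5*np.sign(b-b.mean(0))
P=onz(c,b,58); print(b.round(1),P.round(1)); C=P.mean(0); e=P-np.roll(P,1,0); print('ctr',C,np.linalg.norm(e,axis=1)); L=e[np.linalg.norm(e,axis=1).argmax()]; print('ang',np.degrees(np.arctan2(L[1],L[0])))
print('wrench',onz(c,[[173,295],[215,365]],24).round())
t=cam('top'); print('wrench top',onz(t,[[421,193],[427,217],[435,248]],24).round())
```

```text
[[296.5 260.5]
 [340.5 260.5]
 [340.5 327.5]
 [296.5 327.5]] [[ 500.9 -199.    58. ]
 [ 508.8 -158.1   58. ]
 [ 578.7 -170.3   58. ]
 [ 570.3 -213.5   58. ]]
ctr [ 539.66976709 -185.22857932   58.        ] [70.93096937 41.5978715  70.93450048 44.0369551 ]
ang -9.870419495118398
wrench [[ 526. -343.   24.]
 [ 619. -321.   24.]]
wrench top [[ 662. -311.   24.]
 [ 600. -324.   24.]
 [ 521. -342.   24.]]
```

Call:
{"method": "play_rows", "body": {"translation": [[0.03, -0.004, -0.03], [0.047, -0.0065, -0.08], [0.047, -0.0065, -0.13], [0.047, -0.0065, -0.165], [0.047, -0.0065, -0.18], [0.047, -0.0065, -0.188], [0.047, -0.0065, -0.188], [0.047, -0.0065, -0.188]], "yaw": [0, 0, 0, 0, 0, 0, 0, 0], "hand": 0.8}}

```text
clock: 6.22
eef_pos: [516.3, -180.3, 22.6]
eef_rot: [-3.141, 0.002, 2.95]
wrist_force: [0.2, -0.7, -0.5]
finger_gap: 75.4
finger_force: 0.0
```

Call:
{"method": "play_rows", "body": {"translation": [[0, 0, 0], [0, 0, 0], [0, 0, 0], [0, 0, 0], [0, 0, 0], [0, 0, 0]], "yaw": [0, 0, 0, 0, 0, 0], "hand": 0.3, "force": 10}}

```text
clock: 6.98
eef_pos: [515.7, -180.1, 21.5]
eef_rot: [-3.142, 0.0, 2.95]
wrist_force: [-0.6, -0.3, 1.1]
finger_gap: 39.6
finger_force: 10.0
```

Call:
{"method": "play_rows", "body": {"translation": [[0.0025, -0.0005, 0.006], [0.005, -0.001, 0.01], [0.011, -0.002, 0.019], [0.0187, -0.0035, 0.0265], [0.0275, -0.005, 0.0325], [0.037, -0.007, 0.037], [0.0475, -0.009, 0.0395], [0.0475, -0.009, 0.0395]], "yaw": [0, 0, 0, 0, 0, 0, 0, 0]}}

```text
clock: 7.98
eef_pos: [563.7, -189.1, 60.8]
eef_rot: [-3.142, 0.0, 2.95]
wrist_force: [0.0, -0.1, -3.0]
finger_gap: 40.2
finger_force: 10.0
```

Run:
```python
from h import *
c=cam('scene'); w=cam('wrist')
cv2.imwrite('pics/t1.png',np.hstack([cv2.resize(c['pixels'][220:310,235:335,::-1],(400,360),interpolation=2),cv2.resize(w['pixels'][200:380,220:420,::-1],(400,360))]))
```

```text
(no output)
```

View pics/t1.png

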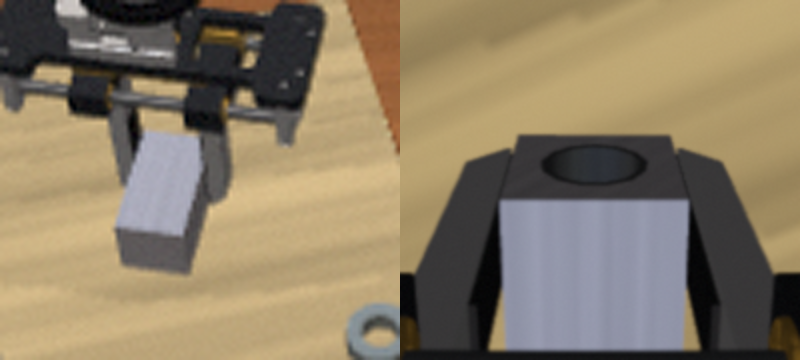

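Call:
{"method": "play_rows", "body": {"translation": [[0, 0, 0], [0, 0, 0], [0, 0, 0], [0, 0, 0]], "yaw": [0, 0, 0, 0], "force": 6}}

```text
clock: 8.57
eef_pos: [563.1, -189.1, 61.0]
eef_rot: [-3.142, -0.0, 2.95]
wrist_force: [0.3, 0.5, -1.8]
finger_gap: 40.0
finger_force: 6.0
```

```bash
cat > tilt.py <<'E'
from h import *
import sys
w=cam('wrist'); I=w['pixels']; s=telemetry.read_state(); print(s['wrist_force'],s['finger_force'])
# profile down the middle column of the block: bright top face extent and dark end face
g=I[:,300:340].astype(int).mean(1); sat=g.max(1)-g.min(1)
print([(y,int(g[y].mean()),int(sat[y])) for y in range(150,370,8)])
E
python3 tilt.py
```

```text
[ 0.54757924 -0.48558983 -3.30911353] 5.999935185536742
[(150, 140, 67), (158, 142, 68), (166, 137, 66), (174, 132, 64), (182, 128, 62), (190, 125, 61), (198, 126, 61), (206, 138, 66), (214, 148, 70), (222, 149, 70), (230, 153, 72), (238, 157, 73), (246, 157, 73), (254, 153, 72), (262, 146, 69), (270, 55, 2), (278, 44, 5), (286, 44, 5), (294, 55, 2), (302, 156, 23), (310, 155, 23), (318, 155, 23), (326, 155, 23), (334, 155, 22), (342, 154, 23), (350, 154, 22), (358, 154, 23), (366, 154, 22)]
```

Call:
{"method": "play_rows", "body": {"translation": [[-0.01, 0.002, -0.01], [-0.02, 0.004, -0.016], [-0.02, 0.004, -0.016], [-0.02, 0.004, -0.016], [-0.02, 0.004, -0.016]], "yaw": [0, 0, 0, 0, 0], "force": 4}}

```text
clock: 9.25
eef_pos: [543.5, -185.1, 45.2]
eef_rot: [-3.141, 0.001, 2.95]
wrist_force: [-1.0, 0.8, -2.4]
finger_gap: 39.8
finger_force: 4.0
```

```bash
python3 tilt.py
```

```text
[ 0.39382889 -0.20405065 -3.22002849] 4.00001757312566
[(150, 142, 68), (158, 142, 67), (166, 137, 65), (174, 131, 64), (182, 136, 65), (190, 142, 68), (198, 141, 68), (206, 137, 66), (214, 131, 63), (222, 127, 62), (230, 125, 61), (238, 127, 62), (246, 140, 67), (254, 149, 70), (262, 65, 3), (270, 45, 3), (278, 45, 5), (286, 44, 5), (294, 42, 1), (302, 65, 3), (310, 155, 23), (318, 155, 23), (326, 155, 23), (334, 155, 23), (342, 155, 22), (350, 155, 23), (358, 155, 23), (366, 155, 22)]
```

Call:
{"method": "play_rows", "body": {"translation": [[0, 0, 0], [0, 0, 0], [0, 0, 0], [0, 0, 0]], "yaw": [0, 0, 0, 0], "force": 3}}

```text
clock: 9.8
eef_pos: [543.3, -185.1, 45.1]
eef_rot: [-3.142, 0.0, 2.95]
wrist_force: [0.8, 0.2, -1.6]
finger_gap: 40.2
finger_force: 3.0
```

```bash
python3 tilt.py
```

```text
[ 0.58933176  0.94645707 -0.29664816] 2.9999382910318673
[(150, 142, 68), (158, 142, 67), (166, 137, 66), (174, 131, 63), (182, 136, 65), (190, 142, 68), (198, 142, 68), (206, 137, 66), (214, 132, 63), (222, 128, 62), (230, 125, 61), (238, 127, 61), (246, 139, 66), (254, 103, 14), (262, 93, 3), (270, 46, 4), (278, 44, 4), (286, 43, 4), (294, 45, 4), (302, 92, 4), (310, 93, 3), (318, 155, 21), (326, 155, 20), (334, 155, 21), (342, 155, 21), (350, 155, 21), (358, 155, 21), (366, 154, 20)]
```

Call:
{"method": "play_rows", "body": {"translation": [[0.006, -0.001, 0.005], [0.011, -0.002, 0.008], [0.016, -0.003, 0.0105], [0.021, -0.004, 0.0125], [0.026, -0.005, 0.014], [0.031, -0.006, 0.015], [0.036, -0.007, 0.0155], [0.042, -0.008, 0.0155], [0.042, -0.008, 0.0155]], "yaw": [0, 0, 0, 0, 0, 0, 0, 0, 0], "force": 4}}

```text
clock: 10.98
eef_pos: [585.4, -193.1, 60.3]
eef_rot: [3.142, -0.0, 2.95]
wrist_force: [-0.7, 0.4, -2.9]
finger_gap: 40.3
finger_force: 4.0
```

```bash
python3 tilt.py
```

```text
[ 0.130188   -0.36190204 -3.5362892 ] 3.9999767183326185
[(150, 126, 61), (158, 126, 61), (166, 134, 64), (174, 147, 70), (182, 150, 70), (190, 152, 72), (198, 157, 73), (206, 158, 73), (214, 157, 73), (222, 152, 71), (230, 145, 69), (238, 143, 68), (246, 144, 68), (254, 100, 8), (262, 93, 3), (270, 46, 4), (278, 44, 4), (286, 43, 4), (294, 45, 4), (302, 93, 3), (310, 93, 4), (318, 156, 21), (326, 156, 21), (334, 156, 21), (342, 156, 21), (350, 155, 21), (358, 155, 21), (366, 155, 20)]
```

Call:
{"method": "play_rows", "body": {"translation": [[0, 0, 0], [0, 0, 0], [0, 0, 0], [0, 0, 0], [0, 0, 0], [0, 0, 0]], "yaw": [0, 0, 0, 0, 0, 0], "force": 3}}

```text
clock: 11.78
eef_pos: [585.2, -193.0, 60.5]
eef_rot: [-3.142, 0.0, 2.95]
wrist_force: [-0.9, 0.3, 0.5]
finger_gap: 40.0
finger_force: 3.0
```

```bash
python3 tilt.py
```

```text
[-1.36944301  0.61310601  0.38343842] 2.9999740898347227
[(150, 126, 61), (158, 126, 61), (166, 133, 64), (174, 147, 69), (182, 150, 70), (190, 152, 71), (198, 157, 73), (206, 158, 73), (214, 157, 73), (222, 152, 71), (230, 145, 69), (238, 142, 68), (246, 140, 35), (254, 134, 5), (262, 78, 2), (270, 42, 1), (278, 39, 1), (286, 38, 1), (294, 37, 0), (302, 48, 0), (310, 133, 5), (318, 133, 5), (326, 142, 5), (334, 142, 5), (342, 143, 5), (350, 142, 5), (358, 141, 5), (366, 135, 65)]
```

Run:
```python
from h import *
c=cam('scene'); w=cam('wrist')
cv2.imwrite('pics/t2.png',np.hstack([cv2.resize(c['pixels'][220:310,235:335,::-1],(400,360),interpolation=2),cv2.resize(w['pixels'][200:380,220:420,::-1],(400,360))]))
```

```text
(no output)
```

View pics/t2.png

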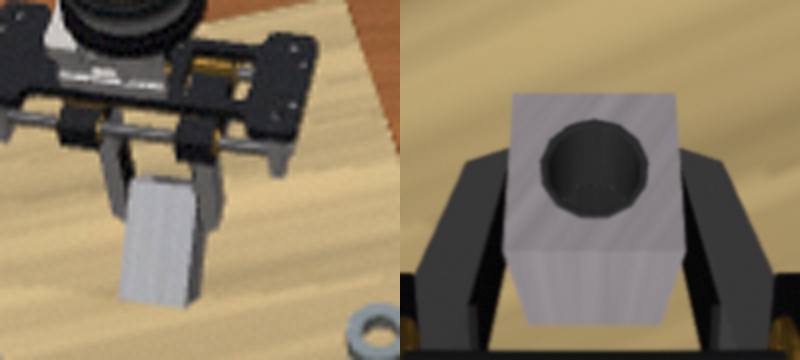

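Call:
{"method": "play_rows", "body": {"translation": [[0.006, -0.001, 0], [0.011, -0.002, -0.001], [0.016, -0.003, -0.002], [0.021, -0.004, -0.0035], [0.024, -0.0045, -0.005], [0.026, -0.005, -0.006], [0.026, -0.005, -0.006]], "yaw": [0, 0, 0, 0, 0, 0, 0], "force": 3}}

```text
clock: 12.8
eef_pos: [611.3, -198.0, 54.2]
eef_rot: [3.142, 0.0, 2.95]
wrist_force: [0.8, -1.0, 1.4]
finger_gap: 40.2
finger_force: 3.0
```

```bash
python3 tilt.py
```

```text
[-0.0966383  -0.62782186  2.36061887] 3.0000492464751005
[(150, 153, 72), (158, 156, 73), (166, 156, 72), (174, 154, 72), (182, 149, 70), (190, 143, 68), (198, 141, 67), (206, 142, 68), (214, 142, 68), (222, 141, 67), (230, 141, 67), (238, 138, 66), (246, 156, 22), (254, 156, 22), (262, 111, 15), (270, 39, 3), (278, 40, 6), (286, 45, 8), (294, 46, 8), (302, 45, 8), (310, 49, 8), (318, 100, 15), (326, 155, 22), (334, 154, 23), (342, 134, 65), (350, 137, 66), (358, 137, 66), (366, 133, 64)]
```

Call:
{"method": "play_rows", "body": {"translation": [[0, 0, 0], [0, 0, 0], [0, 0, 0], [0, 0, 0], [0, 0, 0]], "yaw": [0, 0, 0, 0, 0], "hand": 0.7}}

```text
clock: 13.48
eef_pos: [611.2, -198.0, 54.4]
eef_rot: [3.142, -0.0, 2.95]
wrist_force: [0.2, -0.8, -0.1]
finger_gap: 65.8
finger_force: 0.0
```

```bash
cat > m.py <<'E'
from h import *
import sys
Z=float(sys.argv[1])
w=cam('wrist'); I=w['pixels']; hsv=cv2.cvtColor(I,cv2.COLOR_RGB2HSV); save(w,sys.argv[2])
m=((hsv[:,:,1]<70)&(hsv[:,:,2]>90)).astype(np.uint8); r=np.zeros_like(m); r[220:380,250:390]=1
k=max(cv2.findContours(m*r,0,2)[0],key=cv2.contourArea); b=cv2.approxPolyDP(k,6,True).reshape(-1,2)
P=onz(w,b,Z); print(b.tolist()); print(P.round(1).tolist()); print('ctr',P.mean(0).round(1),np.linalg.norm(P-np.roll(P,1,0),axis=1).round(1),[round(np.degrees(np.arctan2(*(q[[1,0]])))) for q in P-np.roll(P,1,0)])
d=((I.max(2)<70)).astype(np.uint8)*r; kk=cv2.findContours(d,0,2)[0]; h=[x for x in kk if cv2.contourArea(x)>500]
for x in h: e=cv2.fitEllipse(x); print('dark',np.round(e[0],1),np.round(e[1],1),onz(w,[e[0]],Z).round(1))
E
python3 m.py 88 s1.png
```

```text
[[271, 319], [273, 374], [295, 374], [292, 347], [312, 335], [341, 347], [338, 374], [360, 374], [362, 319]]
[[607.2, -218.1, 88.0], [635.0, -223.6, 88.0], [636.9, -213.6, 88.0], [622.7, -211.9, 88.0], [618.3, -201.9, 88.0], [626.8, -190.3, 88.0], [640.7, -194.1, 88.0], [642.7, -184.1, 88.0], [614.8, -178.8, 88.0]]
ctr [ 627.2 -201.8   88. ] [39.9 28.4 10.2 14.4 10.9 14.4 14.4 10.2 28.4] [-101, -11, 79, 173, 113, 54, -15, 79, 169]
dark [320.4 357.7] [ 38.3 162.4] [[ 630.5 -200.4   88. ]]
dark [316.3  76. ] [ 50.2 240.2] [[ 513.7 -179.7   88. ]]
```

View pics/s1.png

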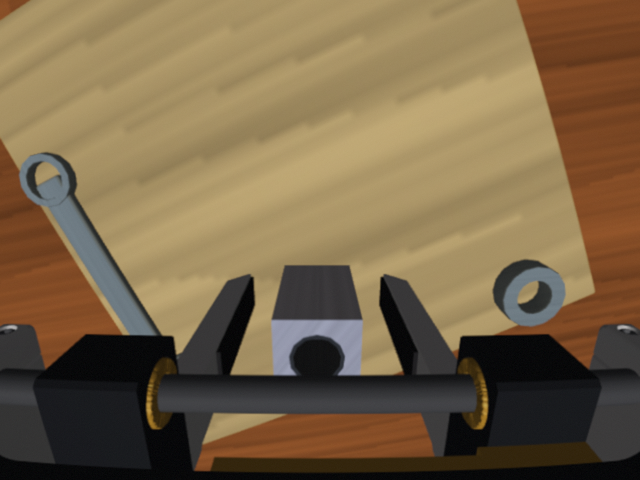

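Call:
{"method": "play_rows", "body": {"translation": [[0.006, -0.001, 0], [0.013, -0.0025, -0.002], [0.0195, -0.0035, -0.004], [0.0195, -0.0035, -0.004], [0.0195, -0.0035, -0.004]], "yaw": [0, 0, 0, 0, 0]}}

```text
clock: 14.15
eef_pos: [630.6, -201.5, 50.3]
eef_rot: [3.142, -0.0, 2.95]
wrist_force: [-0.5, 0.7, -0.8]
finger_gap: 65.8
finger_force: 0.0
```

Call:
{"method": "play_rows", "body": {"translation": [[0, 0, 0], [0, 0, 0], [0, 0, 0], [0, 0, 0], [0, 0, 0], [0, 0, 0]], "yaw": [0, 0, 0, 0, 0, 0], "hand": 0.2, "force": 30}}

```text
clock: 14.9
eef_pos: [630.7, -201.6, 50.6]
eef_rot: [-3.142, 0.0, 2.95]
wrist_force: [-0.4, -0.5, 1.8]
finger_gap: 39.5
finger_force: 30.0
```

Call:
{"method": "play_rows", "body": {"translation": [[0, 0, 0.02], [0, 0, 0.06], [-0.01, 0, 0.1], [-0.04, 0.02, 0.115], [-0.07, 0.06, 0.115], [-0.1, 0.1, 0.115], [-0.12, 0.15, 0.115], [-0.12, 0.2, 0.115], [-0.12, 0.24, 0.115], [-0.12, 0.27, 0.115], [-0.12, 0.29, 0.115], [-0.12, 0.29, 0.115]], "yaw": [0, 0, 0, 0, 0.12, 0.25, 0.38, 0.5, 0.62, 0.75, 0.89, 0.89]}}

```text
clock: 16.4
eef_pos: [510.7, 89.5, 166.4]
eef_rot: [-3.141, 0.001, -2.442]
wrist_force: [0.0, -0.1, -2.4]
finger_gap: 39.7
finger_force: 30.0
```

Call:
{"method": "play_rows", "body": {"translation": [[0.01, 0.01, 0], [0.02, 0.025, 0], [0.032, 0.035, 0], [0.038, 0.0425, 0], [0.038, 0.0425, 0], [0.038, 0.0425, 0], [0.038, 0.0425, 0]], "yaw": [0, 0, 0, 0, 0, 0, 0]}}

```text
clock: 17.27
eef_pos: [548.5, 130.7, 165.6]
eef_rot: [-3.142, 0.0, -2.444]
wrist_force: [0.4, -0.4, -3.6]
finger_gap: 40.0
finger_force: 30.0
```

Run:
```python
from h import *
s=telemetry.read_state(); print(s['eef_pos'],s['eef_rot'],s['joints'],s['finger_gap'],s['wrist_force'])
c=cam('scene'); w=cam('wrist'); t=cam('top')
print('spot px top',proj(t,[[548,131,188]]))
cv2.imwrite('pics/fin.png',np.hstack([cv2.resize(c['pixels'][130:290,370:530,::-1],(266,400),interpolation=2),cv2.resize(t['pixels'][120:300,140:300,::-1],(266,400),interpolation=2),cv2.resize(w['pixels'][200:400,220:420,::-1],(266,400))]))
```

```text
[548.50795507 130.67515868 165.5513834 ] [-3.14152917e+00  1.04565673e-05 -2.44382315e+00] [ 1.68946112e-01  3.65129079e-01  1.52969370e+00 -5.22564823e-05
  1.24672882e+00 -2.09960308e+00] 40.02812901894712 [ 0.41163567 -0.3612711  -3.56851688]
spot px top [[235.28543857 224.21562761]]
```

View pics/fin.png

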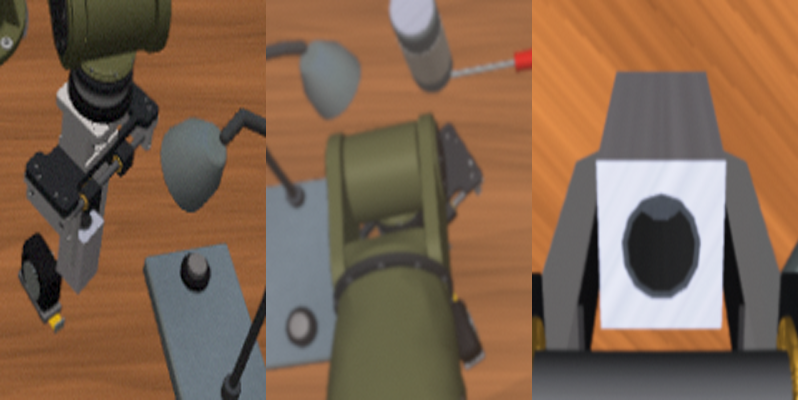

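Run:
```python
from h import *
manip.sign_off(); print(telemetry.read_state()['clock'])
```

```text
the job is handed in; nothing more can be done
the job is handed in; nothing more can be done
```

I pressed the lamp button fully down and let it come back up, and the lamp is on. The spacer's blind hole was in the end that faced the robot. I stood it on the board, re-gripped it at 30 N and handed in the job at about 17 s. The gripper is holding it still in the beam, clear of everything, hole straight up, with the mouth about 15 mm above my estimate of the light spot (good to about 1 cm).

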